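# Wedge up a sagging crystal display board

## Robot

A 7-joint arm with a two-finger parallel gripper is mounted at the origin on the work surface. World frame = base frame: x ahead of the robot, y to its left, z up, the work surface at z = 0. Lengths are in m, angles in rad, forces in N, time in s.
With the tool pointing down it reaches from about 0.425 to 0.95 m from the base axis. Payload 4.7 kg.
Tool frame: the origin (TCP) lies on the mounting face of the last link; the fingertips stand 182 mm ahead of it and the grasp point (between the pads) lies 164 mm ahead of it; x points along the fingers, y is the direction in which the jaws open and shut, and the axes are right-handed (so a half turn about x gives the same grasp; the last joint's range is limited). The gripper opens to 87 mm and grips with 3 to 60 N. Pads are 19 mm wide; open, the fingers measure 117 mm over their backs; the gripper's body (75 mm by 190 mm) begins 51 mm behind the grasp point.
Start: joints at [-1.179, 0.469, -0.049, 1.532, 0.024, 1.141, -0.082], TCP at [0.276, 0.616, 0.405] pointing down, gripper open.
Joint ranges: [-2.59, 2.59], [-0.33, 1.99], [-1.39, 1.29], [0.1, 2.45], [-1.04, 4.18], [0.21, 1.99], [-2.66, 2.66]. Speed limits (rad/s): [2.57, 2.57, 3.14, 3.14, 3.14, 3.14, 3.14].

## Interface

Orientations are given as [roll, pitch, yaw] about the fixed x, y, z axes, in that order (R = Rz(yaw) Ry(pitch) Rx(roll)).
In Python, from rig import * gives the robot as it stands. The module is installed in compiled form; this text tells all that it offers.
- The arm moves only by the tool arm_command, never from a script. Its argument "plan" is a list of rows, each a list of 7 numbers: the gripper command: -1 is shut, 1 is fully open, values between are in proportion, then the shift along the tool's x, y, z in cm, then the turn, a rotation vector about the tool's x, y, z in degrees. In form: [[jaw, x, y, z, rx, ry, rz], ...]. A call has 1 to 8 rows; each row shifts and turns the commanded pose from where the row before left it, along the tool's axes as they then stand; what a row does not reach is not made up. A row lasts 1/10 s, in which the tool goes at most 50 mm and 8.59 degrees, less where a joint would pass 70% of its speed; a pose out of reach is approached as far as the arm can. A call is refused whole if a number of a shift passes 5 or a number of a turn 8.59, either way. A call with a gripper value outside its range is refused whole. The fingers move at their own pace and stop on an object; the grip force is fixed at half the most. Time passes only in rows, so rows that do not move let the fingers close. It gives the time, the measured TCP pose, the force and the opening at its end, in the units of the state.
- get_obs(): the state, without advancing time (a new reading comes with each control period).
- capture(name): name is "scene" or "top" or "wrist"; returns the picture (384x512x3 uint8, red, green, blue); there is no depth.
- get_calibration(name): a dict with "fx", "fy", "cx", "cy" (pixels), "rvec" (rotation vector, rad) and "tvec" (3), from world to camera coordinates, as OpenCV has them. Camera axes: x right, y down, z forward; pixel columns grow to the right and rows downward; lengths in m; the calibration is good to about 2 mm. A picture is of the moment at which its call begins: read the wrist's pose just before it. get_calibration takes no time and is no camera call; for the wrist camera it gives the pose at the moment of the call.
- finish_job(): hands the job in, once; it reports no verdict.
The state is a dict: "clock": time; "joint_positions": joint angles; "qd": joint speeds; "joint_torque": joint torques, N m; "tool_pos": TCP position; "ee_rot": TCP orientation; "ft_force": force on the tool from outside, world axes, zero at the start; "ft_torque": the same for the moment, N m; "width": opening from 0.0 (shut) to 1.0 (fully open).
Only numpy, scipy, OpenCV 4.12 (cv2) and the standard library are available. Lean on these libraries where they do the work, as an engineer would, in place of code of your own. Each camera call takes 0.05 s, during which the arm holds its last target. There are 200 camera calls.

## Task

The front edge of the crystal display board has sagged. Take the dark wooden wedge, slide its thin end straight in under the middle of the front edge until the board's brass pointer stands level with the red collar on the post, and leave it there holding the board up, flat on the table. Do not shift the red collar, and leave the pale wedge where it lies.

Things in the scene. Friction and masses are not known exactly. Their poses are not given: they have to be found in the camera images.
- dark_wedge: Sizes in mm. Loose dark brown wooden wedge, 40 wide, 170 long: heel 40 x 40 and 46 high (grip it across its width, along y), then a ramp 130 long falling evenly from 44 high to 4 at the thin end (slope 0.308). Origin: underside, below the heel's centre; x points to the thin end (at x = +150), z up. 0.16 kg. Left or right of the stand. Friction holds it under the board.
- display_board: In mm: white board 240 wide (y), 14 thick, 0.7 kg, crystals fixed on its rear half, on a fixed stand. Origin: middle of its rounded front edge (radius 7), on the edge's axis, 19 above the table at first. x runs back to the hinge 200 away (swings up freely), at first rising 5 degrees. Brass pointer: left end of that axis, so as high as the origin. Free room below: 100 to each side, 190 deep.
- mark (a point): Centre of the red collar, the height mark: a ring 24 mm across and 12 mm high on an upright brass post (92 mm high) 152 mm to the left (+y of the board) of the middle of the front edge, just beyond the pointer's tip. Its centre is 28 to 42 mm above the table, varying from day to day. The collar is stiff on the post and stays put unless pushed hard.
- pale_wedge: Bystander: loose pale wooden wedge, thinner (ramp 100 mm long from 16 mm high to 4 mm, heel 40 x 40 mm and 26 mm high), too low for this job. Origin and axes as for the dark wedge.
Mind the look-alikes: they are no part of the job. There is more than one size of the dark_wedge; the one meant has the size given above.

How it is judged:
By the outcome, as a careful person would: the job done as asked, in the order asked, and still so for the second after the job is handed in, with the robot touching nothing.
It also fails if it takes over 42 s, if anything falls off the work surface, if the arm or the gripper's body presses on something with over 40 N, if the wrist force passes 120 N, or if a joint passes its speed limit or range.

## Working session

There is one attempt and no reset: what is moved stays moved. The work goes in short steps, Python scripts to look and compute and a tool call to move; the robot and the scene stay as the last step left them, time stands still between calls to the robot, and variables do not carry over. Pictures are saved under pics/ and viewed, about 8 in all and at most 12, crops included, and the job is handed in when it is done.

Besides the shell and the picture viewer there is one more tool, called after ">>>" by a JSON object that holds its "name" and its "arguments", one argument or row to a line. arm_command: Moves the arm, as the interface text tells. Its arguments: {"type":"object","properties":{"plan":{"type":"array"}},"required":["plan"]}

```bash
mkdir -p pics; cat > h.py <<'E'
from rig import *
import numpy as np, cv2
def cam(n):
    c=get_calibration(n);K=np.array([[c['fx'],0,c['cx']],[0,c['fy'],c['cy']],[0,0,1.]])
    R=cv2.Rodrigues(np.array(c['rvec'],float))[0];return K,R,np.array(c['tvec'],float).reshape(3)
def ray(n,u,v):
    K,R,t=cam(n);d=R.T@np.linalg.solve(K,[u,v,1.]);return -R.T@t,d/np.linalg.norm(d)
def onz(n,u,v,z):
    o,d=ray(n,u,v);return o+d*(z-o[2])/d[2]
def proj(n,p):
    K,R,t=cam(n);q=K@(R@np.array(p)+t);return q[:2]/q[2]
def tri(a,b):
    (o,d),(p,e)=ray(*a),ray(*b)
    s=np.linalg.lstsq(np.c_[d,-e],p-o,rcond=None)[0];A=o+s[0]*d;B=p+s[1]*e
    return (A+B)/2,np.linalg.norm(A-B)
def save(n,f):
    im=capture(n);cv2.imwrite('pics/'+f,cv2.cvtColor(im,cv2.COLOR_RGB2BGR));return im
E
python3 - <<'E'
from h import *
a=save('scene','s0.png');b=save('top','t0.png')
cv2.imwrite('pics/st0.png',cv2.resize(cv2.cvtColor(np.vstack([a,b]),cv2.COLOR_RGB2BGR),None,fx=.78,fy=.78))
o=get_obs();print(o['clock'],o['tool_pos'],o['ee_rot'],o['ft_force'])
for n in('scene','top'):
    K,R,t=cam(n);print(n,K[0,0],-R.T@t,R[2])
E
```

```text
0.1 [0.27561984 0.61595172 0.40379749] [-1.52650366  1.56909374 -1.94725787] [-0.2229897  -0.16777938 -0.2399832 ]
scene 368.9829143380913 [ 1.15024108 -0.74294522  0.73366625] [-0.52545662  0.63771819 -0.56321475]
top 412.63690305450723 [ 0.37532776 -0.00131864  1.30011286] [ 0.11518277  0.01119923 -0.99328118]
```

View pics/s0.png

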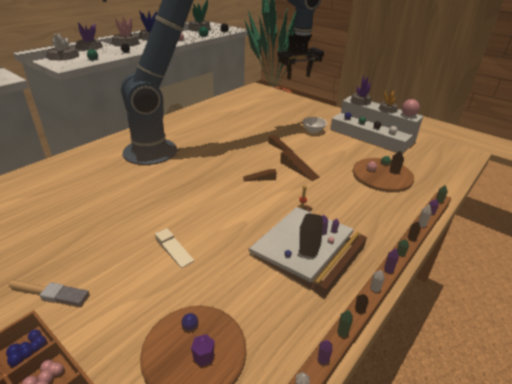

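View pics/t0.png

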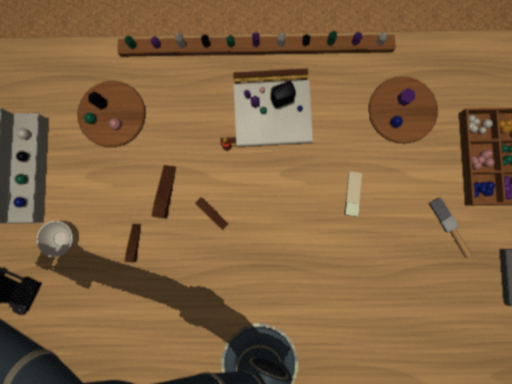

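```bash
python3 - <<'E'
from h import *
a=cv2.imread('pics/s0.png');b=cv2.imread('pics/t0.png')
A=cv2.resize(a[120:210,230:340],(660,540),interpolation=cv2.INTER_CUBIC)
B=cv2.resize(b[60:270,110:390],(800,600),interpolation=cv2.INTER_CUBIC)
cv2.imwrite('pics/a1.png',A);cv2.imwrite('pics/b1.png',B)
hsv=cv2.cvtColor(b,cv2.COLOR_BGR2HSV)
print(b[191,163],b[213,212],b[243,133],b[195,240])
m=((b.max(2)<105)&(b[...,2].astype(int)>b[...,0]+15)).astype(np.uint8)
for c in cv2.findContours(m,cv2.RETR_EXTERNAL,cv2.CHAIN_APPROX_NONE)[0]:
    if cv2.contourArea(c)>80:
        (x,y),s,an=cv2.minAreaRect(c);bx=cv2.boxPoints(((x,y),s,an))
        print((x,y),s,an,[onz('top',*p,0.02)[:2].round(3).tolist() for p in bx])
E
```

```text
[22 34 59] [18 35 64] [22 34 62] [ 75 121 158]
(18.822465896606445, 366.38031005859375) (9.004921913146973, 45.892852783203125) 43.99491500854492 [[-0.038, 0.775], [0.057, 0.684], [0.038, 0.663], [-0.056, 0.754]]
(13.678048133850098, 290.6975402832031) (44.69953918457031, 38.69304275512695) 24.775142669677734 [[0.198, 0.833], [0.304, 0.79], [0.246, 0.661], [0.142, 0.706]]
(132.65985107421875, 242.6145782470703) (12.15015697479248, 38.666534423828125) 6.581944942474365 [[0.308, 0.41], [0.426, 0.399], [0.421, 0.361], [0.304, 0.372]]
(145.3970947265625, 285.22869873046875) (229.71302795410156, 53.4385986328125) 24.22774314880371 [[0.307, 0.702], [0.457, 0.641], [0.165, -0.009], [0.023, 0.058]]
(211.69549560546875, 212.795654296875) (37.608795166015625, 9.11156940460205) 43.72697067260742 [[0.485, 0.193], [0.505, 0.174], [0.423, 0.089], [0.403, 0.109]]
(163.9759979248047, 191.13201904296875) (16.09969139099121, 53.0395393371582) 10.30484676361084 [[0.447, 0.329], [0.611, 0.302], [0.601, 0.252], [0.437, 0.28]]
(41.25916290283203, 168.294921875) (10.590840339660645, 108.16653442382812) 3.2
[... 300 characters left out ...]
4, 0.477], [0.788, 0.475], [0.789, 0.543]]
(116.91615295410156, 122.27922821044922) (46.165740966796875, 64.71832275390625) 64.44003295898438 [[0.771, 0.572], [0.861, 0.386], [0.723, 0.319], [0.635, 0.503]]
(398.8624267578125, 113.44779968261719) (65.67241668701172, 56.285545349121094) 34.82448959350586 [[0.751, -0.317], [0.902, -0.426], [0.776, -0.591], [0.628, -0.481]]
(270.0396728515625, 73.67414093017578) (7.457697868347168, 74.34208679199219) 86.633544921875 [[0.908, 0.074], [0.919, -0.166], [0.894, -0.167], [0.883, 0.072]]
(256.37445068359375, 42.778465270996094) (23.061992645263672, 275.1099853515625) 89.06844329833984 [[1.046, 0.448], [1.046, -0.452], [0.968, -0.449], [0.967, 0.444]]
```

View pics/a1.png

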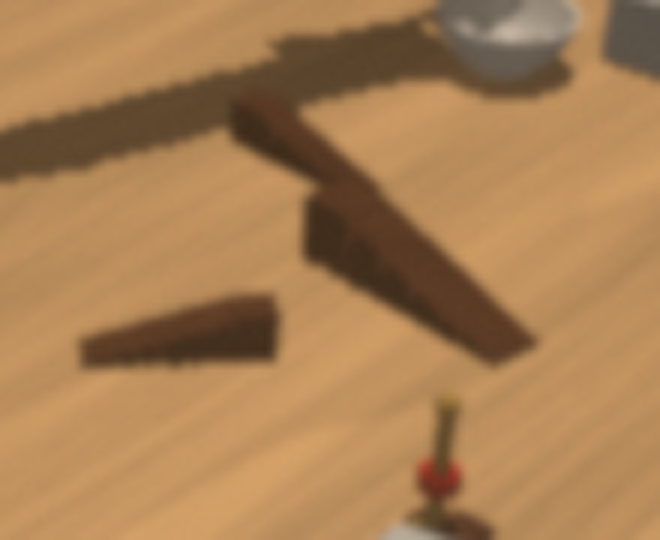

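View pics/b1.png

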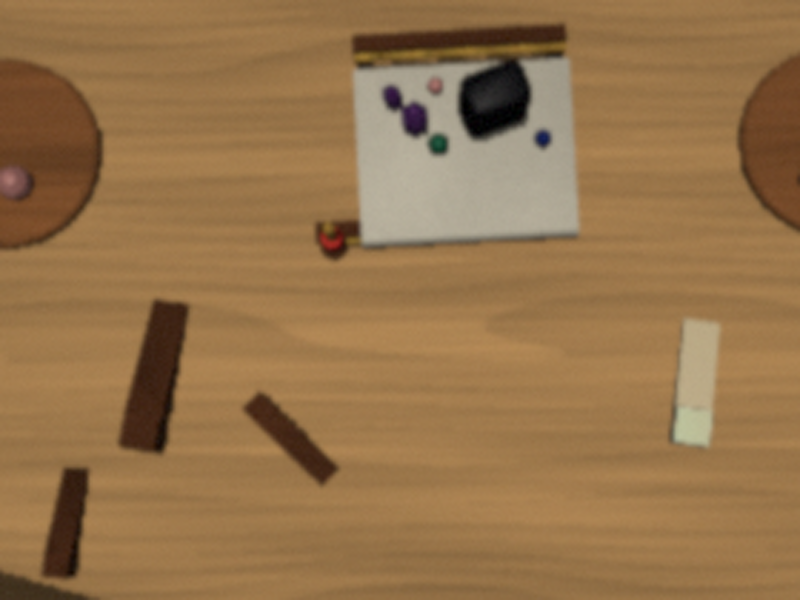

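```bash
python3 - <<'E'
from h import *
P={}
for n,f,(y0,y1,x0,x1) in(('scene','s0.png',(180,215,285,325)),('top','t0.png',(130,160,210,240))):
    b=cv2.imread('pics/'+f).astype(float)
    w=np.clip(b[...,2]-2.2*np.maximum(b[...,1],b[...,0]),0,None);w[:y0]=0;w[y1:]=0;w[:,:x0]=0;w[:,x1:]=0
    v,u=np.mgrid[:384,:512];P[n]=((w*u).sum()/w.sum(),(w*v).sum()/w.sum());print(n,P[n],(w>10).sum())
c,e=tri(('scene',*P['scene']),('top',*P['top']));print('collar',c,e)
b=cv2.imread('pics/t0.png').astype(int)
m=((b.min(2)>95)&(abs(b[...,2]-b[...,0])<45)).astype(np.uint8);m[:,:215]=0;m[:,330:]=0;m[:70]=0;m[160:]=0
C=max(cv2.findContours(m,0,1)[0],key=cv2.contourArea);r=cv2.minAreaRect(C);bx=cv2.boxPoints(r)
print(r,[onz('top',*p,0.026).round(4).tolist() for p in bx])
# front edge line: lowest white px per column
cols=range(242,307);ys=[]
for u in cols:
    ys.append(np.where(m[:150,u])[0].max()+.5)
k=np.polyfit(cols,ys,1);print('front line',k)
for u in(236.2,312.2):print(u,onz('top',u,np.polyval(k,u),.024))
s=800/280
for n,(x,y),z in(('thinL',(155,300),.004),('thinR',(188,305),.004),('heelL',(120,446),.046),('heelR',(163,452),.046),('heelRbot',(163,452),0)):
    print(n,onz('top',x/s+110-.5,y/s+60-.5,z))
E
```

```text
scene (np.float64(303.0901213171577), np.float64(199.09532062391682)) 6
top (np.float64(226.05417728308973), np.float64(144.38044790130078)) 39
collar [0.66864701 0.0965232  0.03825413] 0.00641201834720475
((272.4162292480469, 112.54743957519531), (61.84836196899414, 75.88133239746094), 87.0390625) [[0.8673, 0.0728, 0.026], [0.8766, -0.1701, 0.026], [0.6747, -0.1749, 0.026], [0.6652, 0.0637, 0.026]]
front line [-5.41958042e-02  1.58180420e+02]
236.2 [0.66570791 0.06355955 0.024     ]
312.2 [ 0.67582593 -0.17610622  0.024     ]
thinL [0.61101004 0.29643182 0.004     ]
thinR [0.60488809 0.25939074 0.004     ]
heelL [0.44590564 0.32189495 0.046     ]
heelR [0.43901656 0.27582363 0.046     ]
heelRbot [0.44135263 0.28598901 0.        ]
```

```bash
cat >> h.py <<'E'
from scipy.spatial.transform import Rotation as Ro
def goal(p,yaw,n=1):
    """tool x down, tool y along jaw axis at yaw(deg)+90 or -90. prints turn (rotvec deg, tool) and shift (cm, tool axes after turn)"""
    o=get_obs();R0=Ro.from_euler('xyz',o['ee_rot'])
    best=None
    for s in(1,-1):
        a=np.radians(yaw);y=s*np.array([-np.sin(a),np.cos(a),0]);x=np.array([0,0,-1.]);T=np.c_[x,y,np.cross(x,y)]
        rv=np.degrees((R0.inv()*Ro.from_matrix(T)).as_rotvec())
        if best is None or np.linalg.norm(rv)<np.linalg.norm(best[0]):best=(rv,T)
    rv,T=best
    print('turn',rv.round(2),'shift cm',(T.T@(np.array(p)-o['tool_pos'])*100).round(2));print(T.round(3).tolist())
    print('clock',o['clock'],'pos',np.round(o['tool_pos'],4),'F',np.round(o['ft_force'],1),'w',o['width'])
E
python3 - <<'E'
from h import *
goal([0.461,0.300,0.32],-8.7)
K,R,t=cam('wrist');o=get_obs();T=Ro.from_euler('xyz',o['ee_rot']).as_matrix()
print(K, 'cam pos in tool',T.T@(-R.T@t-o['tool_pos']),'view dir tool',T.T@R[2],'right',T.T@R[0])
E
```

```text
turn [-1.541e+01 -1.000e-02  1.000e-01] shift cm [  8.38 -28.43  23.1 ]
[[0.0, 0.151, 0.988], [0.0, 0.988, -0.151], [-1.0, 0.0, 0.0]]
clock 0.1 pos [0.2756 0.616  0.4038] F [-0.2 -0.2 -0.2] w 0.999501996086229
[[268.44987286   0.         255.80540759]
 [  0.         268.44987286 193.44484078]
 [  0.           0.           1.        ]] cam pos in tool [ 0.01977148 -0.00019123 -0.07708233] view dir tool [ 9.59490737e-01 -2.45611926e-04  2.81740066e-01] right [-3.09957451e-05  9.99999522e-01  9.77326168e-04]
```

>>> {"name": "arm_command", "arguments": {
  "plan": [
    [1,0,0,0,-7.7,0,0],
    [1,0,0,0,-7.7,0,0],
    [1,1.4,-4.0,2.5,0,0,0],
    [1,1.4,-4.0,2.5,0,0,0],
    [1,1.0,-4.0,3.0,0,0,0],
    [1,1.0,-4.0,3.0,0,0,0],
    [1,1.0,-4.0,3.0,0,0,0],
    [1,1.0,-4.0,3.0,0,0,0]
  ]
}}

```text
clock: 0.9
tool_pos: [0.4061, 0.3546, 0.337]
ee_rot: [-2.058, 1.571, -2.21]
ft_force: [1.3, -0.3, -0.6]
width: 1.0
```

```bash
python3 - <<'E'
from h import *
goal([0.461,0.300,0.32],-8.7)
E
```

```text
turn [ 0.   -0.01  0.01] shift cm [ 1.7  -4.57  6.26]
[[0.0, 0.151, 0.988], [0.0, 0.988, -0.151], [-1.0, 0.0, 0.0]]
clock 0.9 pos [0.4061 0.3546 0.337 ] F [ 1.3 -0.3 -0.6] w 1.0004761851808386
```

>>> {"name": "arm_command", "arguments": {
  "plan": [
    [1,0.8,-2.2,3.1,0,0,0],
    [1,0.8,-2.2,3.0,0,0,0],
    [1,0,0,0,0,0,0]
  ]
}}

```text
clock: 1.2
tool_pos: [0.4626, 0.2985, 0.3202]
ee_rot: [-1.383, 1.567, -1.545]
ft_force: [-0.7, -0.3, -1.3]
width: 1.001
```

```bash
python3 - <<'E'
from h import *
goal([0.461,0.300,0.32],-8.7)
save('wrist','w1.png')
for p in([.461,.3,.046],[.608,.278,.004],[.669,.0965,.038]):print(proj('wrist',p))
E
```

```text
turn [-0.57  0.04  0.23] shift cm [ 0.02  0.13 -0.19]
[[0.0, 0.151, 0.988], [0.0, 0.988, -0.151], [-1.0, 0.0, 0.0]]
clock 1.2 pos [0.4626 0.2985 0.3202] F [-0.7 -0.3 -1.3] w 1.0005053028075492
[255.58450177 196.12185553]
[256.89691155 296.25063555]
[123.48570027 373.05557428]
```

View pics/w1.png

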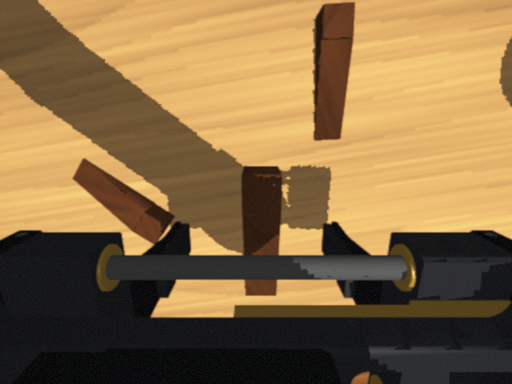

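```bash
python3 - <<'E'
from h import *
L,R=onz('wrist',243,166.5,.046),onz('wrist',281,166.5,.046)
a,b=onz('wrist',246,295,.004),onz('wrist',277,295,.004)
print(L,R,np.linalg.norm(L-R),a,b,np.linalg.norm(a-b))
H=(L+R)/2;T=(a+b)/2;d=T-H;print(np.linalg.norm(d[:2]),np.degrees(np.arctan2(d[1],d[0])));
d[2]=0;d/=np.linalg.norm(d);print(H+.02*d,T-.15*d)
E
```

```text
[0.42970626 0.29277255 0.046     ] [0.43547596 0.32883825 0.046     ] 0.036524290795593925 [0.60390476 0.26434712 0.004     ] [0.61020749 0.30403158 0.004     ] 0.040181838835859275
0.17648358794415703 -8.674053711383062
[0.45236235 0.30778914 0.046     ] [0.45877178 0.30681133 0.004     ]
```

```bash
python3 - <<'E'
from h import *
goal([0.460,0.306,0.19],-8.7)
E
```

```text
turn [-0.35 -0.03  0.12] shift cm [13.07  0.47 -0.16]
[[0.0, 0.151, 0.988], [0.0, 0.988, -0.151], [-1.0, 0.0, 0.0]]
clock 1.25 pos [0.4608 0.3011 0.3207] F [-0.9  0.1  1.1] w 1.003532850982724
```

>>> {"name": "arm_command", "arguments": {
  "plan": [
    [1,2.5,0.5,-0.1,0,0,0],
    [1,3.5,0,0,0,0,0],
    [1,3.5,0,0,0,0,0],
    [1,2.5,0,0,0,0,0],
    [1,1.0,0,0,0,0,0],
    [-1,0,0,0,0,0,0],
    [-1,0,0,0,0,0,0],
    [-1,0,0,0,0,0,0]
  ]
}}

```text
clock: 2.05
tool_pos: [0.4594, 0.3096, 0.193]
ee_rot: [0.871, 1.568, 0.719]
ft_force: [-0.1, 0.6, -0.4]
width: 0.813
```

>>> {"name": "arm_command", "arguments": {
  "plan": [
    [-1,0,0,0,0,0,0],
    [-1,0,0,0,0,0,0],
    [-1,0,0,0,0,0,0],
    [-1,0,0,0,0,0,0]
  ]
}}

```text
clock: 2.45
tool_pos: [0.459, 0.3086, 0.1918]
ee_rot: [-1.887, 1.57, -2.039]
ft_force: [-0.9, -0.3, 3.2]
width: 0.461
```

```bash
python3 - <<'E'
from h import *
goal([0.460,0.306,0.19],-8.7)
a=save('scene','s2.png')
cv2.imwrite('pics/s2c.png',cv2.resize(cv2.cvtColor(a[80:280,180:400],cv2.COLOR_RGB2BGR),(660,600),interpolation=cv2.INTER_CUBIC))
E
```

```text
turn [-0.03 -0.01  0.03] shift cm [ 0.18 -0.24  0.14]
[[0.0, 0.151, 0.988], [0.0, 0.988, -0.151], [-1.0, 0.0, 0.0]]
clock 2.45 pos [0.459  0.3086 0.1918] F [-0.9 -0.3  3.2] w 0.46113806788618683
```

View pics/s2c.png

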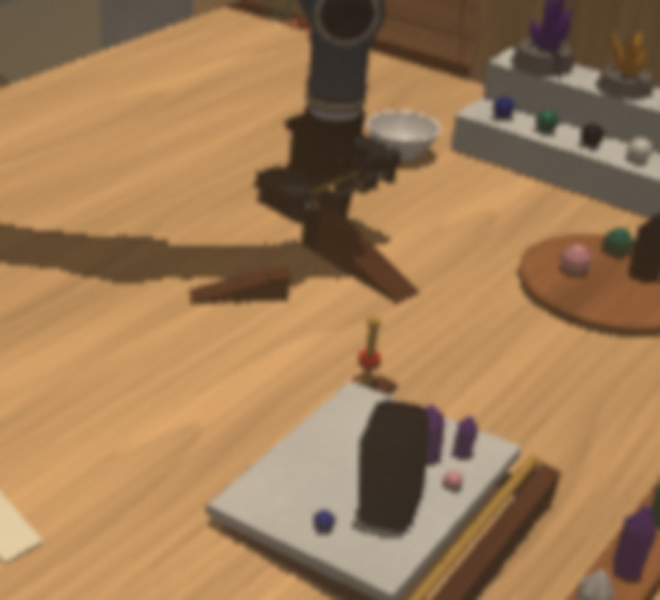

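>>> {"name": "arm_command", "arguments": {
  "plan": [
    [-1,-2,0,0,0,0,0],
    [-1,-4,0,0,0,0,0],
    [-1,-4,0,0,0,0,0],
    [-1,-4,0,0,0,0,0],
    [-1,-1,0,0,0,0,0],
    [-1,0,0,0,0,0,0]
  ]
}}

```text
clock: 3.1
tool_pos: [0.4592, 0.3092, 0.343]
ee_rot: [0.868, 1.567, 0.716]
ft_force: [-0.7, 0.8, -1.5]
width: 0.457
```

```bash
python3 - <<'E'
from h import *
goal([0.69,0.05,0.34],2.5)
E
```

```text
turn [-11.21   0.16  -0.15] shift cm [  0.3  -26.9   21.93]
[[0.0, -0.044, 0.999], [0.0, 0.999, 0.044], [-1.0, 0.0, 0.0]]
clock 3.1 pos [0.4592 0.3092 0.343 ] F [-0.7  0.8 -1.5] w 0.45739487622260344
```

>>> {"name": "arm_command", "arguments": {
  "plan": [
    [-1,0,0,0,-5.6,0,0],
    [-1,0,0,0,-5.6,0,0],
    [-1,0,-4,2.9,0,0,0],
    [-1,0,-4,2.9,0,0,0],
    [-1,0,-4,2.9,0,0,0],
    [-1,0,-4,2.9,0,0,0],
    [-1,0,-4,3.0,0,0,0],
    [-1,0,-4,3.0,0,0,0]
  ]
}}

```text
clock: 3.9
tool_pos: [0.6456, 0.0752, 0.3384]
ee_rot: [-3.052, 1.566, -3.009]
ft_force: [0.3, -0.3, -1.7]
width: 0.46
```

>>> {"name": "arm_command", "arguments": {
  "plan": [
    [-1,0,-2.0,2.5,0,0,0],
    [-1,0,-0.9,1.8,0,0,0],
    [-1,0,0,0,0,0,0],
    [-1,0,0,0,0,0,0]
  ]
}}

```text
clock: 4.3
tool_pos: [0.6887, 0.0501, 0.3386]
ee_rot: [3.077, 1.566, 3.12]
ft_force: [-0.6, 0.4, -2.1]
width: 0.462
```

```bash
python3 - <<'E'
from h import *
goal([0.69,-0.03,0.34],2.5)
print(proj('wrist',[.669,.0965,.038]))
print(get_calibration('wrist'))
a=save('wrist','w3.png')
cv2.imwrite('pics/w3c.png',cv2.resize(cv2.cvtColor(a[:260],cv2.COLOR_RGB2BGR),None,fx=1.5,fy=1.5,interpolation=cv2.INTER_CUBIC))
E
```

```text
turn [-0.   -0.3  -0.02] shift cm [-0.14 -8.01 -0.22]
[[0.0, -0.044, 0.999], [0.0, 0.999, 0.044], [-1.0, 0.0, 0.0]]
clock 4.3 pos [0.6887 0.0501 0.3386] F [-0.6  0.4 -2.1] w 0.4623577986652938
[300.17189127 174.19695592]
{'fx': 268.449872863251, 'fy': 268.449872863251, 'cx': 255.80540759096215, 'cy': 193.444840779249, 'rvec': array([-2.02925349, -2.11755846, -0.29937873]), 'tvec': array([-0.02051509, -0.6772949 ,  0.13708418])}
```

View pics/w3c.png

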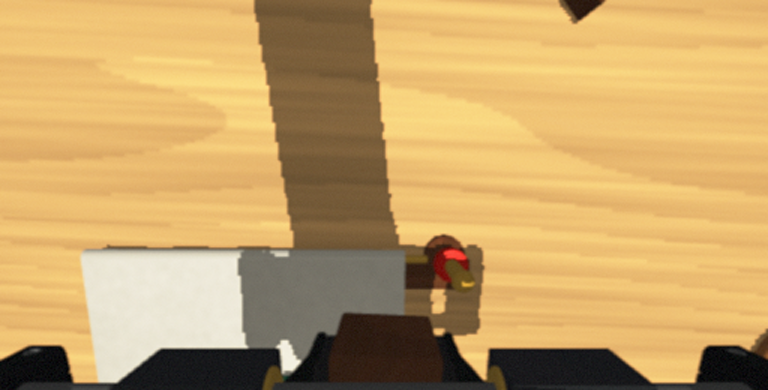

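>>> {"name": "arm_command", "arguments": {
  "plan": [
    [-1,0,-4,0,0,0,0],
    [-1,0,-4,0,0,0,0],
    [-1,0,0,0,0,0,0],
    [-1,0,0,0,0,0,0]
  ]
}}

```text
clock: 4.75
tool_pos: [0.692, -0.0306, 0.3411]
ee_rot: [2.842, 1.569, 2.884]
ft_force: [0.0, 0.8, -1.4]
width: 0.459
```

```bash
cat >> h.py <<'E'
def red(im,box=None):
    b=im.astype(float);m=((b[...,0]>90)&(b[...,0]>2.5*np.maximum(b[...,1],b[...,2])))
    if box:
        k=np.zeros(m.shape,bool);k[box[0]:box[1],box[2]:box[3]]=1;m&=k
    n,l,s,c=cv2.connectedComponentsWithStats(m.astype(np.uint8))
    i=1+np.argmax(s[1:,4]);return c[i],s[i]
E
python3 - <<'E'
from h import *
o=get_obs();print(o['tool_pos'])
c2=get_calibration('wrist')
im2=save('wrist','w4.png')
im1=cv2.cvtColor(cv2.imread('pics/w3.png'),cv2.COLOR_BGR2RGB)
c1={'fx': 268.449872863251, 'fy': 268.449872863251, 'cx': 255.80540759096215, 'cy': 193.444840779249, 'rvec': np.array([-2.02925349, -2.11755846, -0.29937873]), 'tvec': np.array([-0.02051509, -0.6772949 ,  0.13708418])}
print({k:v.tolist() if hasattr(v,'tolist') else v for k,v in c2.items()})
import h
h.get_calibration=lambda n:{'w1':c1,'w2':c2}.get(n) or get_calibration(n)
r1,s1=red(im1);r2,s2=red(im2);print(r1,s1,r2,s2)
print('collar',tri(('w1',*r1),('w2',*r2)))
imS=cv2.cvtColor(cv2.imread('pics/s0.png'),cv2.COLOR_BGR2RGB);rs,ss=red(imS,(180,215,285,325));print(rs,ss)
print(tri(('scene',*rs),('w1',*r1)),tri(('scene',*rs),('w2',*r2)))
for n,im in(('w1',im1),('w2',im2)):
    g=im[...,:].astype(int);m=(abs(g[...,0]-g[...,2])<35)&(g.min(2)>90);m[220:]=0
    C=max(cv2.findContours(m.astype(np.uint8),0,1)[0],key=cv2.contourArea)[:,0];x,y,w,hh=cv2.boundingRect(C)
    cols=np.arange(x+6,x+w-6);ys=[np.where(m[:,u])[0].min()-.5 for u in cols];k=np.polyfit(cols,ys,1)
    xs=(x-.5,x+w-.5);P=[onz(n,u,np.polyval(k,u),.026) for u in xs]
    d=P[1]-P[0];print(n,xs,k,P,np.linalg.norm(d),'yaw',np.degrees(np.arctan2(-d[0],d[1])))
cv2.imwrite('pics/w34.png',np.vstack([cv2.resize(cv2.cvtColor(i[140:210,a:a+120],cv2.COLOR_RGB2BGR),None,fx=4,fy=4,interpolation=cv2.INTER_CUBIC) for i,a in((im1,220),(im2,300))]))
E
```

```text
[ 0.69199286 -0.03055704  0.341095  ]
{'fx': 268.449872863251, 'fy': 268.449872863251, 'cx': 255.80540759096215, 'cy': 193.444840779249, 'rvec': [-2.0286682760842005, -2.113946860084543, -0.30301961470015903], 'tvec': [0.05919153818846237, -0.6784670762112222, 0.13666754428014616]}
[299.09578544 173.91954023] [290 165  22  23 261] [372.89905363 173.8044164 ] [363 163  25  24 317]
collar (array([0.67015498, 0.09589335, 0.03501016]), np.float64(0.001564736823701871))
[305. 199.] [305 199   1   1   1]
(array([0.67249037, 0.09850591, 0.03886582]), np.float64(0.009937221557187364)) (array([0.67341732, 0.0985487 , 0.03816838]), np.float64(0.009116121790328996))
w1 (54.5, 269.5) [6.97458908e-03 1.64887358e+02] [array([ 0.67297054, -0.17301821,  0.026     ]), array([0.66454949, 0.06402539, 0.026     ])] 0.23719313140755727 yaw 2.0345953242000006
w2 (127.5, 340.5) [2.6230235e-03 1.6436880e+02] [array([ 0.6736768 , -0.17417407,  0.026     ]), array([0.66456267, 0.06247105, 0.026     ])] 0.23682056008112964 yaw 2.2055934930328944
```

View pics/w34.png

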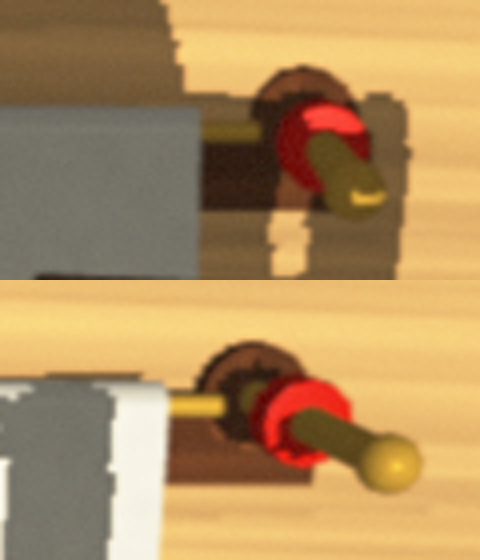

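```bash
cat >> h.py <<'E'
C1={'fx': 268.449872863251, 'fy': 268.449872863251, 'cx': 255.80540759096215, 'cy': 193.444840779249, 'rvec': np.array([-2.02925349, -2.11755846, -0.29937873]), 'tvec': np.array([-0.02051509, -0.6772949 ,  0.13708418])}
C2=dict(C1,rvec=np.array([-2.0286682760842005, -2.113946860084543, -0.30301961470015903]),tvec=np.array([0.05919153818846237, -0.6784670762112222, 0.13666754428014616]))
_g=get_calibration
def get_calibration(n): return {'w1':C1,'w2':C2}.get(n) or _g(n)
def hullc(im,roi):
    b=im.astype(float);m=((b[...,0]>70)&(b[...,0]>2.5*np.maximum(b[...,1],b[...,2]))).astype(np.uint8)
    k=np.zeros_like(m);k[roi[0]:roi[1],roi[2]:roi[3]]=1;m*=k
    h=cv2.convexHull(cv2.findNonZero(m));M=cv2.moments(h);return M['m10']/M['m00'],M['m01']/M['m00']
E
python3 - <<'E'
from h import *
L=lambda f:cv2.cvtColor(cv2.imread('pics/'+f),cv2.COLOR_BGR2RGB)
r1=hullc(L('w3.png'),(150,200,270,330));r2=hullc(L('w4.png'),(150,200,345,400));print(r1,r2)
print('collar',tri(('w1',*r1),('w2',*r2)))
q=lambda x,y,a:(x/4+a-.4,y/4+140-.4)
print('pointer tip',tri(('w1',*q(262,131,220)),('w2',*q(224,125,300))))
print('pt at board',tri(('w1',*q(201,131,220)),('w2',*q(168,125,300))))
print('ball',tri(('w1',*q(358,194,220)),('w2',*q(389,184,300))))
print('post top corner board', [proj(n,[.6686,.0965,0]) for n in('w1','w2')])
goal([0.47,-0.056-0.2*.04,0.30],2.5)
E
```

```text
(299.57378472222223, 175.1480034722222) (374.16310372129846, 174.46001583531273)
collar (array([0.67050121, 0.09594936, 0.03821254]), np.float64(0.0009488858844521425))
pointer tip (array([0.67123239, 0.0823979 , 0.02025817]), np.float64(6.301439522054788e-06))
pt at board (array([0.67098328, 0.06482726, 0.02508287]), np.float64(9.204249002476775e-06))
ball (array([0.67174066, 0.09752535, 0.08392189]), np.float64(0.0006581655493323397))
post top corner board [array([295.17556457, 167.30762514]), array([361.5198055, 165.8436495])]
turn [ 0.07 -0.07 -0.09] shift cm [  4.11  -2.56 -22.35]
[[0.0, -0.044, 0.999], [0.0, 0.999, 0.044], [-1.0, 0.0, 0.0]]
clock 4.8 pos [ 0.6922 -0.0287  0.3411] F [ 0.2  0.2 -1.3] w 0.4635410963565741
```

```bash
python3 - <<'E'
from h import *
goal([0.50,-0.0625,0.22],2.3)
E
```

```text
turn [ 0.27 -0.07 -0.09] shift cm [ 12.11  -2.61 -19.34]
[[0.0, -0.04, 0.999], [0.0, 0.999, 0.04], [-1.0, 0.0, 0.0]]
clock 4.8 pos [ 0.6922 -0.0287  0.3411] F [ 0.2  0.2 -1.3] w 0.4635410963565741
```

>>> {"name": "arm_command", "arguments": {
  "plan": [
    [-1,0,-0.6,-4,0.2,0,0],
    [-1,0,-0.5,-4,0,0,0],
    [-1,0,-0.5,-4,0,0,0],
    [-1,0,-0.5,-4,0,0,0],
    [-1,0,-0.5,-3.3,0,0,0],
    [-1,4,0,0,0,0,0],
    [-1,4,0,0,0,0,0],
    [-1,4,0,0,0,0,0]
  ]
}}

```text
clock: 5.6
tool_pos: [0.5009, -0.0616, 0.2212]
ee_rot: [0.427, 1.568, 0.471]
ft_force: [1.4, -0.3, 0.0]
width: 0.461
```

>>> {"name": "arm_command", "arguments": {
  "plan": [
    [-1,1,0,0,0,0,0],
    [-1,1,0,0,0,0,0],
    [-1,0,0,0,0,0,0],
    [-1,0,0,0,0,0,0]
  ]
}}

```text
clock: 6.0
tool_pos: [0.5019, -0.0637, 0.2027]
ee_rot: [0.007, 1.568, 0.047]
ft_force: [0.5, -0.5, -0.7]
width: 0.461
```

```bash
python3 - <<'E'
from h import *
goal([0.50,-0.0625,0.192],2.3)
capture('wrist');goal([0.50,-0.0625,0.192],2.3)
a=save('top','t5.png');b=save('scene','s5.png')
cv2.imwrite('pics/m5.png',cv2.cvtColor(np.vstack([cv2.resize(a[100:220,200:340],(560,480)),]),cv2.COLOR_RGB2BGR))
E
```

```text
turn [ 0.02  0.14 -0.  ] shift cm [ 1.07  0.13 -0.19]
[[0.0, -0.04, 0.999], [0.0, 0.999, 0.04], [-1.0, 0.0, 0.0]]
clock 6.0 pos [ 0.5019 -0.0637  0.2027] F [ 0.5 -0.5 -0.7] w 0.4606438174934207
turn [0.01 0.17 0.  ] shift cm [ 1.09  0.14 -0.19]
[[0.0, -0.04, 0.999], [0.0, 0.999, 0.04], [-1.0, 0.0, 0.0]]
clock 6.05 pos [ 0.5019 -0.0639  0.2029] F [ 0.   0.  -0.6] w 0.46594201490908294
```

View pics/m5.png

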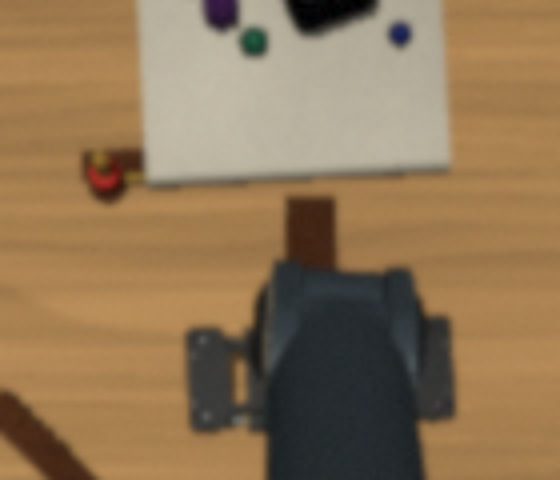

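```bash
python3 - <<'E'
from h import *
im=cv2.imread('pics/t5.png').astype(int)
for r in (150,152,154,156,158,160,162,164,166):
    row=im[r,262:295,2];d=np.where(row<95)[0]
    if len(d):
        l,rr=262+d[0]-.5,262+d[-1]+.5
        # sub-pixel by half level
        print(r,l,rr,row.tolist() if r==158 else '',onz('top',l,r,.008).round(4)[:2],onz('top',rr,r,.008).round(4)[:2])
o=get_obs();R=Ro.from_euler('xyz',o['ee_rot']).as_matrix();print(R.round(3))
w=capture('wrist');cv2.imwrite('pics/w5.png',cv2.cvtColor(w,cv2.COLOR_RGB2BGR))
g=w.astype(int);print(proj('wrist',[.5019-.02,-.0639-.02,.057]),proj('wrist',[.5019-.02,-.0639+.02,.057]))
E
```

```text
150 271.5 282.5  [ 0.6529 -0.0481] [ 0.6524 -0.0831]
152 271.5 283.5  [ 0.6464 -0.048 ] [ 0.6459 -0.0862]
154 271.5 282.5  [ 0.6399 -0.0479] [ 0.6395 -0.0829]
156 271.5 283.5  [ 0.6334 -0.0478] [ 0.633  -0.0859]
158 271.5 283.5 [161, 162, 162, 162, 161, 162, 160, 160, 150, 106, 70, 65, 65, 65, 67, 69, 66, 64, 63, 67, 66, 91, 136, 152, 156, 155, 153, 154, 151, 153, 155, 153, 152] [ 0.627  -0.0477] [ 0.6265 -0.0858]
160 271.5 283.5  [ 0.6205 -0.0476] [ 0.6201 -0.0857]
162 271.5 283.5  [ 0.6141 -0.0475] [ 0.6136 -0.0856]
164 270.5 283.5  [ 0.6077 -0.0442] [ 0.6072 -0.0854]
166 268.5 283.5  [ 0.6013 -0.0378] [ 0.6007 -0.0853]
[[ 0.003 -0.04   0.999]
 [ 0.     0.999  0.04 ]
 [-1.    -0.     0.003]]
[219.06335093 230.15155936] [297.48794467 232.95677627]
```

View pics/w5.png

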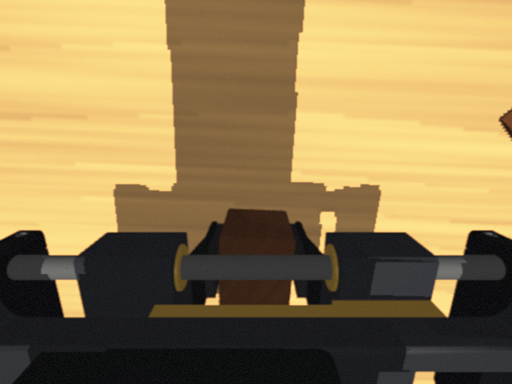

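```bash
python3 - <<'E'
from h import *
im=cv2.imread('pics/t5.png').astype(float)[...,2]
def edges(im,rows,c0,c1,lv):
    A=[]
    for r in rows:
        x=np.arange(c0,c1);v=im[r,c0:c1]<lv;i=np.where(v)[0];a,b=x[i[0]],x[i[-1]]
        l=a-1+(im[r,a-1]-lv)/(im[r,a-1]-im[r,a]);q=b+(lv-im[r,b])/(im[r,b+1]-im[r,b]);A.append((r,l,q))
    return np.array(A)
E=edges(im,range(151,164),262,295,110)
for j in(1,2):
    k=np.polyfit(E[:,0],E[:,j],1)
    P=[onz('top',np.polyval(k,r),r,z) for r,z in((150,.0075),(164,.021))]
    d=P[0]-P[1];print('px slope',k,P,np.degrees(np.arctan2(d[1],d[0])))
# board sides in t0
t=cv2.imread('pics/t0.png').astype(float)
s=t[...,0]
for c0,c1,n in((226,245,'L'),(300,322,'R')):
    L=[]
    for r in range(90,142):
        v=s[r,c0:c1];g=np.abs(np.diff(v));L.append((r,c0+.5+(g*np.arange(len(g))).sum()/g.sum()))
    L=np.array(L);k=np.polyfit(L[:,0],L[:,1],1);P=[onz('top',np.polyval(k,r),r,z) for r,z in((90,.041),(142,.027))];d=P[0]-P[1];print(n,k,P,np.degrees(np.arctan2(d[1],d[0])))
E
```

```text
px slope [-3.03547017e-02  2.75699173e+02] [array([ 0.6529979, -0.0469744,  0.0075   ]), array([ 0.60533417, -0.04447702,  0.021     ])] -2.9993136695247213
px slope [2.90180321e-02 2.78866270e+02] [array([ 0.65250388, -0.08542445,  0.0075    ]), array([ 0.60483139, -0.08498455,  0.021     ])] -0.5286767259425924
L [-1.11523984e-02  2.36249004e+02] [array([0.84042647, 0.0647208 , 0.041     ]), array([0.67594173, 0.06818365, 0.027     ])] -1.206053517571603
R [5.42550183e-02 3.04068992e+02] [array([ 0.8369925 , -0.16796219,  0.041     ]), array([ 0.67276546, -0.17429296,  0.027     ])] 2.2075950528565147
```

>>> {"name": "arm_command", "arguments": {
  "plan": [
    [-1,0.4,0,0,-3.5,0,0],
    [-1,0.4,0,0,0,0,0],
    [-1,0.2,0,0,0,0,0],
    [-1,0,0,0,0,0,0],
    [-1,0,0,0,0,0,0]
  ]
}}

```text
clock: 6.7
tool_pos: [0.5012, -0.0641, 0.1917]
ee_rot: [-0.036, 1.571, 0.064]
ft_force: [-0.5, -0.5, 1.8]
width: 0.465
```

```bash
cat > m.py <<'E'
from h import *
def edges(im,rows,c0,c1,lv):
    A=[]
    for r in rows:
        x=np.arange(c0,c1);v=im[r,c0:c1]<lv;i=np.where(v)[0];a,b=x[i[0]],x[i[-1]]
        l=a-1+(im[r,a-1]-lv)/(im[r,a-1]-im[r,a]);q=b+(lv-im[r,b])/(im[r,b+1]-im[r,b]);A.append((r,l,q))
    return np.array(A)
def wedge(f,rows,dz=0):
    im=save('top',f).astype(float)[...,0];E=edges(im,rows,260,298,110)
    for j in(1,2):
        k=np.polyfit(E[:,0],E[:,j],1)
        P=[onz('top',np.polyval(k,r),r,z+dz) for r,z in((150,.004),(164,.018))]
        d=P[0]-P[1];print(P[0].round(4),P[1].round(4),np.degrees(np.arctan2(d[1],d[0])))
E
python3 - <<'E'
from m import *
goal([0.502,-.0637,.1918],5.8);wedge('t6.png',range(152,163))
E
```

```text
turn [-0.06  0.01  0.  ] shift cm [-0.01  0.03  0.08]
[[0.0, -0.101, 0.995], [0.0, 0.995, 0.101], [-1.0, 0.0, 0.0]]
clock 6.7 pos [ 0.5012 -0.0641  0.1917] F [-0.5 -0.5  1.8] w 0.4647519033329898
[ 0.6539 -0.0371  0.004 ] [ 0.6059 -0.0391  0.018 ] 2.3655463255517795
[ 0.6534 -0.0755  0.004 ] [ 0.6054 -0.08    0.018 ] 5.36942299494128
```

>>> {"name": "arm_command", "arguments": {
  "plan": [
    [-1,0,-0.05,1.0,0.6,0,0],
    [-1,0,-0.1,2.0,0,0,0],
    [-1,0,-0.1,2.0,0,0,0],
    [-1,0,-0.08,1.5,0,0,0],
    [-1,0,-0.05,1.0,0,0,0],
    [-1,0,-0.05,1.0,0,0,0],
    [-1,0,-0.05,1.0,0,0,0],
    [-1,0,0,0,0,0,0]
  ]
}}

```text
clock: 7.55
tool_pos: [0.5934, -0.0609, 0.1913]
ee_rot: [3.094, 1.559, -3.101]
ft_force: [-9.9, -1.0, 11.6]
width: 0.461
```

```bash
python3 - <<'E'
from h import *
goal([0.61,-.0595,.1918],5.2)
b=save('scene','s7.png');t=save('top','t7.png')
f=lambda i:cv2.cvtColor(i,cv2.COLOR_RGB2BGR)
cv2.imwrite('pics/m7.png',np.hstack([cv2.resize(f(t[110:210,210:320]),(440,400),interpolation=cv2.INTER_CUBIC),cv2.resize(f(b[180:230,280:325]),(360,400),interpolation=cv2.INTER_CUBIC)]))
E
```

```text
turn [-0.1  -0.67 -0.03] shift cm [-0.05 -0.01  1.67]
[[0.0, -0.091, 0.996], [0.0, 0.996, 0.091], [-1.0, 0.0, 0.0]]
clock 7.55 pos [ 0.5934 -0.0609  0.1913] F [-9.9 -1.  11.6] w 0.4607449572107155
```

View pics/m7.png

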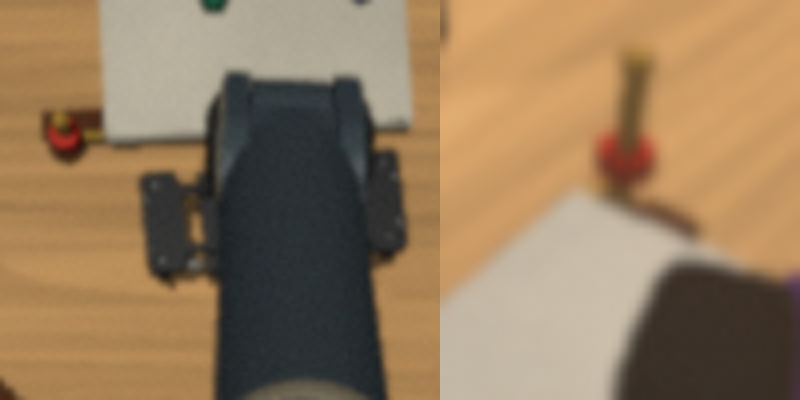

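```bash
cat >> m.py <<'E'
def edgerows(im):
    g=im.astype(float)[...,2];out=[]   # blue channel: board white vs wood
    for u in range(284,296):
        col=g[196:225,u]
        j=np.where(col>125)[0]
        if len(j) and j[0]>0:
            a=j[0];out.append((u,196+a-1+(125-col[a-1])/(col[a]-col[a-1])))
    return np.array(out)
def zaxis(im,dx=0):
    E=edgerows(im);k=np.polyfit(E[:,0],E[:,1],1);res=[]
    for z in np.arange(.012,.05,.001):
        p=[proj('scene',[.676-.04*(y+.056)+dx,y,z+.007]) for y in(-.02,.06)]
        l=np.polyfit([q[0] for q in p],[q[1] for q in p],1);res.append(np.polyval(l,290)-np.polyval(k,290))
    return np.interp(0,np.array(res)[::-1],np.arange(.012,.05,.001)[::-1]),k,E.std(0)
E
python3 - <<'E'
from m import *
L=lambda f:cv2.cvtColor(cv2.imread('pics/'+f),cv2.COLOR_BGR2RGB)
for f in('s0.png','s2.png','s7.png'):
    i=L(f);print(f,zaxis(i)); 
print(L('s7.png')[196:216,290,2],L('s0.png')[196:216,290,2])
for f in('s0.png','s2.png','s7.png'):
    b=L(f)[185:215,295:312].astype(float);w=np.clip(b[...,0]-1.6*np.maximum(b[...,1],b[...,2]),0,None);v,u=np.mgrid[185:215,295:312];print('collar',(w*u).sum()/w.sum(),(w*v).sum()/w.sum())
print(proj('scene',[.6705,.096,.037]),proj('scene',[.6705,.096,.039]))
E
```

```text
s0.png (np.float64(0.024087704659968432), array([ -0.85881343, 460.83977157]), array([3.45205253, 2.96516385]))
s2.png (np.float64(0.02506136907675537), array([ -0.85594354, 459.7812379 ]), array([3.45205253, 2.95524107]))
s7.png (np.float64(0.03974166888199547), array([ -0.86287142, 458.34734646]), array([3.45205253, 2.97927346]))
[105 103 103 101 100  99  99 102 103 103 102 107 121 144 159 165 165 165
 165 166] [ 97  95  94  92  91  91  92  94  95  95  93  92  92  94  99 111 127 143
 150 151]
collar 302.7432195975503 199.12467191601053
collar 302.7430320945946 199.136402027027
collar 302.7201136594276 199.13497057032677
[302.44092445 199.86049997] [302.50430313 199.35633565]
```

>>> {"name": "arm_command", "arguments": {
  "plan": [
    [-1,0,-0.02,0.5,0,0,0],
    [-1,0,-0.03,0.5,0,0,0],
    [-1,0,0,0,0,0,0],
    [-1,0,0,0,0,0,0]
  ]
}}

```text
clock: 8.05
tool_pos: [0.6025, -0.0606, 0.1913]
ee_rot: [3.083, 1.557, -3.112]
ft_force: [-12.1, 0.1, 13.8]
width: 0.463
```

```bash
python3 - <<'E'
from m import *
goal([0.61,-.0595,.1918],5.2)
print(zaxis(save('scene','s8.png')))
E
```

```text
turn [-0.1  -0.76 -0.05] shift cm [-0.05  0.04  0.75]
[[0.0, -0.091, 0.996], [0.0, 0.996, 0.091], [-1.0, 0.0, 0.0]]
clock 8.05 pos [ 0.6025 -0.0606  0.1913] F [-12.1   0.1  13.8] w 0.46295308280684483
(np.float64(0.042741195863141554), array([ -0.86711751, 458.86791635]), array([3.45205253, 2.99591599]))
```

>>> {"name": "arm_command", "arguments": {
  "plan": [
    [1,0,0,0,0,0,0],
    [1,0,0,0,0,0,0],
    [1,0,0,0,0,0,0],
    [1,0,0,0,0,0,0],
    [1,-2,0,0,0,0,0],
    [1,-4,0,0,0,0,0],
    [1,-4,0,0,0,0,0],
    [1,-2,0,0,0,0,0]
  ]
}}

```text
clock: 8.9
tool_pos: [0.6073, -0.0597, 0.3151]
ee_rot: [-0.108, 1.565, -0.018]
ft_force: [-0.3, -0.8, -0.4]
width: 0.987
```

```bash
python3 - <<'E'
from m import *
goal([0.68,0.0,.32],2.5)
print(zaxis(save('scene','s9.png')))
E
```

```text
turn [2.69 0.32 0.03] shift cm [-0.49  5.65  7.53]
[[0.0, -0.044, 0.999], [0.0, 0.999, 0.044], [-1.0, 0.0, 0.0]]
clock 8.9 pos [ 0.6073 -0.0597  0.3151] F [-0.3 -0.8 -0.4] w 0.9872745788024289
(np.float64(0.042587323428423814), array([ -0.8613823 , 457.24122263]), array([3.45205253, 2.9760885 ]))
```

>>> {"name": "arm_command", "arguments": {
  "plan": [
    [1,-1,3,4,2.7,0,0],
    [1,0,2.7,3.6,0,0,0],
    [1,0,0,0,0,0,0],
    [1,0,0,0,0,0,0]
  ]
}}

```text
clock: 9.35
tool_pos: [0.6777, 0.003, 0.3202]
ee_rot: [2.992, 1.569, 3.037]
ft_force: [0.3, -0.8, 0.3]
width: 0.999
```

```bash
cat >> m.py <<'E'
import json
def shot(n):
    c=_cal('wrist');save('wrist',n+'.png');json.dump({k:np.asarray(v).tolist() for k,v in c.items()},open(n+'.json','w'))
from rig import get_calibration as _cal
E
python3 - <<'E'
from m import *
shot('A');goal([0.68,0.19,.33],2.5)
E
```

```text
turn [ 0.   -0.11  0.04] shift cm [-0.98 18.82  1.11]
[[0.0, -0.044, 0.999], [0.0, 0.999, 0.044], [-1.0, 0.0, 0.0]]
clock 9.4 pos [0.6771 0.0015 0.3202] F [-0.9 -1.  -0.5] w 1.001963325710195
```

>>> {"name": "arm_command", "arguments": {
  "plan": [
    [1,-1,4,0.4,0,0,0],
    [1,0,4.5,0.3,0,0,0],
    [1,0,4.5,0,0,0,0],
    [1,0,4,0,0,0,0],
    [1,0,0,0,0,0,0],
    [1,0,0,0,0,0,0]
  ]
}}

```text
clock: 10.0
tool_pos: [0.6764, 0.1717, 0.3309]
ee_rot: [-2.425, 1.569, -2.38]
ft_force: [-0.9, -0.7, -0.8]
width: 0.997
```

```bash
python3 - <<'E'
from m import *
shot('B');goal([0.68,0.0,.33],2.5)
T=[]
for n in 'AB':
    c=json.load(open(n+'.json'));K=[[c['fx'],0,c['cx']],[0,c['fy'],c['cy']],[0,0,1]];R=cv2.Rodrigues(np.array(c['rvec']))[0]
    q=np.array(K)@(R@np.array([.671,.08,.036])+c['tvec']);u,v=(q[:2]/q[2]).astype(int);u0,v0=u-30,v-22
    im=cv2.imread(n+'.png' if 0 else 'pics/'+n+'.png');print(n,u0,v0)
    T.append(cv2.resize(im[v0:v0+46,u0:u0+62],None,fx=6,fy=6,interpolation=cv2.INTER_CUBIC))
cv2.imwrite('pics/AB.png',np.vstack(T))
E
```

```text
turn [-0.12 -0.04  0.11] shift cm [  0.1  -16.98  -0.42]
[[0.0, -0.044, 0.999], [0.0, 0.999, 0.044], [-1.0, 0.0, 0.0]]
clock 10.05 pos [0.6768 0.1698 0.331 ] F [ 0.2 -0.5  0.5] w 1.0017774336751717
A 301 168
B 139 159
```

View pics/AB.png

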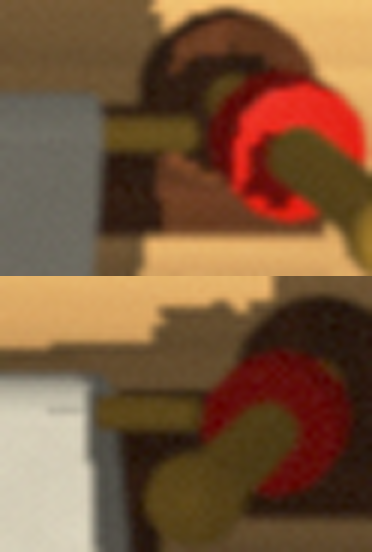

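```bash
python3 - <<'E'
from m import *
import h
CA={n:{k:(np.array(v) if isinstance(v,list) else v) for k,v in json.load(open(n+'.json')).items()} for n in'AB'}
old=h.get_calibration;h.get_calibration=lambda n:CA.get(n) or old(n)
L=lambda f:cv2.cvtColor(cv2.imread('pics/'+f),cv2.COLOR_BGR2RGB)
A,B=L('A.png'),L('B.png')
r=[hullc(A,(168,214,325,363)),hullc(B,(159,205,165,201))];print(r,'collar',tri(('A',*r[0]),('B',*r[1])))
w=[hullc(L('w3.png'),(150,200,270,330)),hullc(L('w4.png'),(150,200,345,400))]
for a,pa in(('w1',w[0]),('w2',w[1])):
    print(a,'B',tri((a,*pa),('B',*r[1])))
q=lambda x,y,u0,v0:(x/6+u0-.42,y/6+v0-.42)
print('edge',tri(('A',*q(103,133,301,168)),('B',*q(91,137,139,159))))
print('corner',tri(('A',*q(101,95,301,168)),('B',*q(90,102,139,159))))
print('ptr tip A if z..',[onz('A',*q(200,133,301,168),z).round(4) for z in(.033,.036,.039)])
for r_ in(188,190,192):print('A',A[r_,312:324].sum(1).tolist())
for r_ in(179,181,183,185):print('B',B[r_,148:164].sum(1).tolist())
E
```

```text
[(348.1057173678533, 191.6368212873067), (184.74689129562773, 182.6718812675491)] collar (array([0.67077567, 0.09631126, 0.03818826]), np.float64(0.0004513734224923132))
w1 B (array([0.67046834, 0.09610302, 0.03738858]), np.float64(0.00055156625134061))
w2 B (array([0.6708787 , 0.09620663, 0.0377036 ]), np.float64(0.000407293519275009))
edge (array([0.66994918, 0.06477228, 0.0402888 ]), np.float64(0.0001941081844701802))
corner (array([0.66407258, 0.06423211, 0.03825548]), np.float64(0.0005003425663893095))
ptr tip A if z.. [array([0.671 , 0.0833, 0.033 ]), array([0.6702, 0.0824, 0.036 ]), array([0.6695, 0.0814, 0.039 ])]
A [313, 306, 309, 308, 304, 287, 232, 202, 190, 190, 197, 199]
A [319, 314, 312, 312, 315, 291, 251, 212, 221, 216, 212, 216]
A [307, 302, 311, 305, 298, 286, 232, 191, 188, 182, 184, 186]
B [547, 548, 549, 551, 525, 398, 261, 195, 197, 185, 175, 167, 182, 165, 158, 174]
B [531, 523, 526, 529, 523, 413, 257, 202, 191, 192, 187, 194, 187, 187, 187, 197]
B [607, 607, 612, 613, 585, 432, 267, 192, 180, 177, 187, 189, 176, 174, 173, 179]
B [609, 602, 610, 605, 582, 435, 275, 228, 226, 219, 172, 124, 84, 92, 88, 86]
```

>>> {"name": "arm_command", "arguments": {
  "plan": [
    [1,0,-2,-4,0,0,0],
    [1,0,-2,-4,0,0,0],
    [1,0,-2,-4,0,0,0],
    [1,0,-2,-4,0,-8,0],
    [1,0,0,0,0,-8,0],
    [1,0,0,0,0,-8,0],
    [1,0,0,0,0,-8,0],
    [1,0,0,0,0,-8,0]
  ]
}}

```text
clock: 10.85
tool_pos: [0.519, 0.0809, 0.329]
ee_rot: [-0.031, 0.99, 0.007]
ft_force: [-0.2, -0.4, -0.4]
width: 0.998
```

```bash
python3 - <<'E'
from m import *
o=get_obs();R=Ro.from_euler('xyz',o['ee_rot']).as_matrix();print(R.round(3),o['tool_pos'],np.round(o['joint_positions'],2))
print('collar in tool',R.T@(np.array([.671,.096,.038])-o['tool_pos']), proj('wrist',[.671,.09,.038]))
print('shift to goal',R.T@(np.array([.528,.08,.231])-o['tool_pos'])*100)
E
```

```text
[[ 0.549 -0.032  0.835]
 [ 0.004  0.999  0.036]
 [-0.836 -0.017  0.548]] [0.51903584 0.08091897 0.32900984] [-0.38  0.23  0.12  2.15  0.53  0.23  0.86]
collar in tool [ 0.32672366  0.01506713 -0.03212326] [264.11563909 155.38581758]
shift to goal [ 8.68503424  0.04475362 -4.63027813]
```

>>> {"name": "arm_command", "arguments": {
  "plan": [
    [1,2.5,0,0,0,1.5,0],
    [1,2.5,0,0,0,1.5,0],
    [1,2,0,-0.5,0,0,0],
    [1,0,0,0,0,0,0],
    [1,0,0,0,0,0,0]
  ]
}}

```text
clock: 11.35
tool_pos: [0.5516, 0.0802, 0.2703]
ee_rot: [-0.034, 1.047, 0.001]
ft_force: [-0.4, 0.1, -0.1]
width: 1.007
```

```bash
python3 - <<'E'
from m import *
o=get_obs();R=Ro.from_euler('xyz',o['ee_rot']).as_matrix();print(o['tool_pos'],np.round(o['joint_positions'],2),o['ee_rot'])
shot('C');K,Rc,t=cam('wrist');print('cam',-Rc.T@t,Rc[2],'right',Rc[0])
im=cv2.cvtColor(cv2.imread('pics/C.png'),cv2.COLOR_BGR2RGB)
for p in([.671,.096,.038],[.671,.0824,.036],[.671,.064,.036],[.671,.096,0],[.671,.096,.085]):print(p,proj('wrist',p))
u,v=proj('wrist',[.671,.096,.038]).astype(int)
print(hullc(im,(v-25,v+25,u-20,u+20)))
for c in(proj('wrist',[.671,.073,.036]).astype(int)[0]+np.array([-3,0,3])):print(c,[tuple(x) for x in im[v-14:v+16,c].tolist()])
E
```

```text
[0.55164526 0.08017665 0.27027816] [-0.19  0.38 -0.07  2.1   0.79  0.21  0.62] [-3.40959868e-02  1.04655700e+00  7.78297517e-04]
cam [0.49508807 0.07785675 0.21503793] [ 0.72500219  0.01033665 -0.68866899] right [-0.03008793  0.99940816 -0.0166746 ]
[0.671, 0.096, 0.038] [272.78669324 186.24698152]
[0.671, 0.0824, 0.036] [258.19490914 184.25371358]
[0.671, 0.064, 0.036] [238.50494627 183.60027569]
[0.671, 0.096, 0] [271.79221427 160.1197821 ]
[0.671, 0.096, 0.085] [274.34808591 227.26827864]
(274.0651955867603, 186.58676028084253)
245 [(99, 59, 34), (98, 57, 32), (97, 56, 33), (99, 61, 36), (98, 58, 33), (99, 57, 29), (104, 58, 32), (111, 64, 34), (115, 69, 41), (108, 75, 35), (124, 94, 32), (164, 126, 44), (181, 138, 45), (165, 126, 42), (218, 164, 58), (227, 177, 74), (225, 174, 101), (231, 183, 112), (238, 191, 115), (240, 196, 117), (238, 193, 117), (236, 188, 113), (239, 195, 117), (242, 199, 118), (244, 202, 122), (240, 196, 120), (238, 192, 116), (238, 192, 117), (232, 183, 112), (226, 176, 108)]
248 [(100, 60, 34), (101, 59, 35), (97, 55, 32), (97, 58, 36), (100, 58, 33), (10
[... 188 characters left out ...]
, 190, 116), (240, 198, 119), (241, 198, 119), (239, 194, 117), (234, 187, 113), (238, 193, 118), (241, 197, 117), (242, 198, 120), (239, 194, 117), (238, 193, 116), (238, 191, 114), (233, 185, 112), (229, 180, 108)]
251 [(101, 59, 34), (97, 57, 31), (99, 59, 37), (97, 58, 32), (97, 58, 33), (100, 58, 34), (105, 60, 37), (114, 66, 40), (111, 64, 34), (106, 73, 36), (124, 95, 38), (167, 127, 47), (211, 160, 58), (231, 181, 63), (229, 178, 63), (223, 172, 73), (227, 177, 100), (236, 189, 115), (242, 199, 123), (241, 198, 119), (238, 193, 115), (235, 189, 113), (237, 192, 115), (240, 197, 118), (242, 199, 120), (239, 194, 118), (238, 192, 117), (238, 192, 115), (234, 186, 113), (228, 179, 108)]
```

>>> {"name": "arm_command", "arguments": {
  "plan": [
    [1,-4,0,0,0,0,0],
    [1,-4,0,0,0,8,0],
    [1,0,-4,0,0,8,0],
    [1,0,-4,0,0,8,0],
    [1,0,-3,0,0,6,0],
    [1,0,-2,3,0,0,0],
    [1,0,0,0,0,0,0]
  ]
}}

```text
clock: 12.1
tool_pos: [0.5516, -0.0509, 0.339]
ee_rot: [-0.583, 1.533, -0.559]
ft_force: [-0.8, 0.5, -0.2]
width: 1.0
```

```bash
python3 - <<'E'
from m import *
goal([0.6025,-.0606,.30],5.2)
E
```

```text
turn [-3.87  1.77  1.25] shift cm [ 3.9  -1.43  4.98]
[[0.0, -0.091, 0.996], [0.0, 0.996, 0.091], [-1.0, 0.0, 0.0]]
clock 12.1 pos [ 0.5516 -0.0509  0.339 ] F [-0.8  0.5 -0.2] w 1.0004490802266162
```

>>> {"name": "arm_command", "arguments": {
  "plan": [
    [1,0,0,0,-3.9,1.8,1.2],
    [1,2.0,-0.7,2.5,0,0,0],
    [1,1.9,-0.7,2.5,0,0,0],
    [1,0,0,0,0,0,0],
    [1,0,0,0,0,0,0]
  ]
}}

```text
clock: 12.6
tool_pos: [0.5996, -0.0552, 0.2984]
ee_rot: [3.054, 1.564, -3.13]
ft_force: [-0.5, -0.0, 1.0]
width: 1.001
```

```bash
python3 - <<'E'
from m import *
goal([0.6025,-.0606,.1915],5.2)
E
```

```text
turn [ 0.46 -0.37 -0.03] shift cm [10.69 -0.57  0.24]
[[0.0, -0.091, 0.996], [0.0, 0.996, 0.091], [-1.0, 0.0, 0.0]]
clock 12.6 pos [ 0.5996 -0.0552  0.2984] F [-0.5 -0.   1. ] w 1.0007466541354315
```

>>> {"name": "arm_command", "arguments": {
  "plan": [
    [1,3,-0.5,0.2,0.4,-0.3,0],
    [1,4,0,0,0,0,0],
    [1,3,0,0,0,0,0],
    [1,0.7,0,0,0,0,0],
    [-1,0,0,0,0,0,0],
    [-1,0,0,0,0,0,0],
    [-1,0,0,0,0,0,0],
    [-1,0,0,0,0,0,0]
  ]
}}

```text
clock: 13.4
tool_pos: [0.6029, -0.0608, 0.1929]
ee_rot: [-0.331, 1.568, -0.24]
ft_force: [0.6, -0.1, 0.8]
width: 0.727
```

>>> {"name": "arm_command", "arguments": {
  "plan": [
    [-1,0,0,0,0,0,0],
    [-1,0,0,0,0,0,0],
    [-1,0,0,0,0,0,0]
  ]
}}

```text
clock: 13.7
tool_pos: [0.6024, -0.0608, 0.1914]
ee_rot: [-2.755, 1.57, -2.665]
ft_force: [-0.2, -0.9, 1.2]
width: 0.459
```

```bash
python3 - <<'E'
from m import *
goal([0.6100,-.0603,.1915],5.2);print(zaxis(save('scene','s10.png')))
E
```

```text
turn [-0.02 -0.03  0.01] shift cm [-0.01 -0.02  0.76]
[[0.0, -0.091, 0.996], [0.0, 0.996, 0.091], [-1.0, 0.0, 0.0]]
clock 13.7 pos [ 0.6024 -0.0608  0.1914] F [-0.2 -0.9  1.2] w 0.45901477644757965
(np.float64(0.042935771727238406), array([ -0.86273552, 457.55096165]), array([3.45205253, 2.98054947]))
```

Push: 7.5 mm plus about 4–5 mm of arm give.

>>> {"name": "arm_command", "arguments": {
  "plan": [
    [-1,0,-0.03,0.5,0,0,0],
    [-1,0,-0.02,0.5,0,0,0],
    [-1,0,0,0.15,0,0,0],
    [-1,0,0,0,0,0,0],
    [-1,0,0,0,0,0,0]
  ]
}}

```text
clock: 14.25
tool_pos: [0.6097, -0.0605, 0.1912]
ee_rot: [-3.037, 1.555, -2.947]
ft_force: [-16.0, -0.6, 17.1]
width: 0.456
```

```bash
python3 - <<'E'
from m import *
goal([0.6100,-.0603,.1915],5.2);print(zaxis(save('scene','s11.png')));goal([0.6100,-.0603,.1915],5.2)
E
```

```text
turn [-0.05 -0.92  0.1 ] shift cm [-0.03  0.02  0.04]
[[0.0, -0.091, 0.996], [0.0, 0.996, 0.091], [-1.0, 0.0, 0.0]]
clock 14.25 pos [ 0.6097 -0.0605  0.1912] F [-16.   -0.6  17.1] w 0.45636195085458653
(np.float64(0.04404316927325959), array([ -0.86610559, 458.2651704 ]), array([3.45205253, 2.99163184]))
turn [-0.04 -0.92  0.1 ] shift cm [-0.04  0.02  0.04]
[[0.0, -0.091, 0.996], [0.0, 0.996, 0.091], [-1.0, 0.0, 0.0]]
clock 14.3 pos [ 0.6096 -0.0605  0.1911] F [-17.1  -1.1  17.3] w 0.45698432168174824
```

>>> {"name": "arm_command", "arguments": {
  "plan": [
    [-1,0,-0.01,0.25,0,0,0],
    [-1,0,0,0.1,0,0,0],
    [-1,0,0,0,0,0,0],
    [-1,0,0,0,0,0,0]
  ]
}}

```text
clock: 14.7
tool_pos: [0.6131, -0.0603, 0.1912]
ee_rot: [-3.034, 1.554, -2.945]
ft_force: [-16.2, -0.4, 17.2]
width: 0.456
```

```bash
python3 - <<'E'
from m import *
goal([0.6100,-.0603,.1915],5.2);print(zaxis(save('scene','s12.png')))
E
```

```text
turn [-0.05 -0.94  0.1 ] shift cm [-0.03  0.03 -0.3 ]
[[0.0, -0.091, 0.996], [0.0, 0.996, 0.091], [-1.0, 0.0, 0.0]]
clock 14.7 pos [ 0.6131 -0.0603  0.1912] F [-16.2  -0.4  17.2] w 0.4558749983142454
(np.float64(0.045208271933965066), array([ -0.85187251, 453.86036503]), array([3.45205253, 2.9419241 ]))
```

>>> {"name": "arm_command", "arguments": {
  "plan": [
    [1,0,0,0,0,0,0],
    [1,0,0,0,0,0,0],
    [1,0,0,0,0,0,0],
    [1,0,0,0,0,0,0],
    [1,-2,0,0,0,0,0],
    [1,-4,0,0,0,0,0],
    [1,-4,0,0,0,0,0],
    [1,-3,0,0,0,0,0]
  ]
}}

```text
clock: 15.55
tool_pos: [0.618, -0.0598, 0.3237]
ee_rot: [-0.149, 1.569, -0.058]
ft_force: [-0.3, -0.0, -0.0]
width: 0.984
```

>>> {"name": "arm_command", "arguments": {
  "plan": [
    [1,0,2,-4,5,0,0],
    [1,0,4,-4,0,0,0],
    [1,0,4,-1,0,0,0],
    [1,0,4,0,0,-8,0],
    [1,0,0,0,0,-8,0],
    [1,0,0,0,0,-8,0],
    [1,0,0,0,0,-6,0],
    [1,0,0,0,0,0,0]
  ]
}}

```text
clock: 16.35
tool_pos: [0.529, 0.0721, 0.321]
ee_rot: [-0.004, 1.048, 0.002]
ft_force: [-0.6, -1.3, 0.5]
width: 1.002
```

```bash
python3 - <<'E'
from m import *
o=get_obs();R=Ro.from_euler('xyz',o['ee_rot']).as_matrix();print(R.round(3),o['tool_pos'],np.round(o['joint_positions'],2))
print('shift to C',R.T@(np.array([.5516,.0802,.2703])-o['tool_pos'])*100,'turn',np.degrees((Ro.from_matrix(R).inv()*Ro.from_euler('xyz',[-.0341,1.0466,.0008])).as_rotvec()))
print(zaxis(save('scene','s13.png')))
E
```

```text
[[ 0.499 -0.006  0.866]
 [ 0.001  1.     0.006]
 [-0.866 -0.002  0.499]] [0.52904756 0.07207062 0.3210266 ] [-0.03  0.28 -0.25  2.1   0.65  0.32  0.75]
shift to C [ 5.52204538  0.81059704 -0.57342918] turn [-1.66170165 -0.08658631 -0.03772203]
(np.float64(0.043990694053945636), array([ -0.8248329 , 446.30857017]), array([3.45205253, 2.85064552]))
```

>>> {"name": "arm_command", "arguments": {
  "plan": [
    [1,3,0.4,-0.3,-1.7,0,0],
    [1,2.5,0.4,-0.3,0,0,0],
    [1,0,0,0,0,0,0],
    [1,0,0,0,0,0,0]
  ]
}}

```text
clock: 16.8
tool_pos: [0.5525, 0.0795, 0.2704]
ee_rot: [-0.031, 1.049, 0.002]
ft_force: [0.7, 0.2, 0.1]
width: 0.998
```

```bash
cat > d.py <<'E'
from m import *
import sys
n=sys.argv[1];o=get_obs();print(o['clock'],o['tool_pos'],np.round(o['joint_positions'],2))
shot(n);im=cv2.cvtColor(cv2.imread('pics/'+n+'.png'),cv2.COLOR_BGR2RGB)
P=lambda y,z:proj('wrist',[.671,y,z])
u,v=P(.096,.038).astype(int);c=hullc(im,(v-25,v+25,u-20,u+20))
zs=np.arange(.025,.05,.001);print('collar',c,'z',np.interp(c[1],[P(.096,z)[1] for z in zs],zs))
for y in(.070,.073,.076):
    u=int(round(P(y,.037)[0]));g=im.astype(float);q=g[v-16:v+18,u,2]/g[v-16:v+18,u,1]
    f=np.clip((.57-q)/(.57-.33),0,1);r=np.arange(v-16,v+18);i=np.argmax(np.convolve(f,np.ones(5),'same'));s=slice(max(i-6,0),i+7)
    row=(f[s]*r[s]).sum()/f[s].sum();print('ptr',u,row,f[s].sum().round(1),'z',np.interp(row,[P(y,z)[1] for z in zs],zs),f.round(1).tolist() if y==.073 else '')
E
python3 d.py D
```

```text
16.8 [0.55248847 0.07953931 0.27036413] [-0.13  0.38 -0.14  2.1   0.84  0.23  0.57]
collar (274.6484245439469, 186.60066334991708) z 0.03859905245277272
ptr 246 185.59791666638796 5.7 z 0.03838705813961437 
ptr 249 185.65605301481082 5.4 z 0.038335585131133304 [0.0, 0.0, 0.0, 0.0, 0.0, 0.1, 0.0, 0.1, 0.2, 0.0, 0.0, 0.2, 0.2, 0.4, 0.8, 0.8, 0.8, 0.9, 0.8, 0.4, 0.0, 0.0, 0.0, 0.0, 0.0, 0.0, 0.0, 0.0, 0.0, 0.0, 0.0, 0.0, 0.0, 0.0]
ptr 253 185.859489100947 5.1 z 0.038475607480256364
```

```bash
python3 - <<'E'
from m import *
im=cv2.cvtColor(cv2.imread('pics/D.png'),cv2.COLOR_BGR2RGB);b=im.astype(float)
for T in(50,70,90):
    m=((b[...,0]>T)&(b[...,0]>2.2*np.maximum(b[...,1],b[...,2])));m[:160]=0;m[215:]=0;m[:,:250]=0;m[:,300:]=0
    print(T,cv2.boundingRect(cv2.findNonZero(m.astype(np.uint8))))
# expected silhouette
a=np.linspace(0,6.28,60);Q=np.array([proj('wrist',[.671+.012*np.cos(t),.096+.012*np.sin(t),.0386+s*.006]) for t in a for s in(-1,1)])
print('expected',Q.min(0),Q.max(0))
t=save('top','t13.png');g=t.astype(float)[...,0]
for r in range(142,172,2):
    d=np.where((g[r,255:300]<105))[0];print(r,(255+d[0],255+d[-1]) if len(d) else None,end=' ')
E
```

```text
50 (262, 174, 26, 25)
70 (262, 174, 26, 25)
90 (262, 174, 26, 25)
expected [261.29037791 172.61195063] [287.65249815 200.08183964]
142 (np.int64(255), np.int64(299)) 144 (np.int64(255), np.int64(281)) 146 (np.int64(255), np.int64(280)) 148 (np.int64(255), np.int64(281)) 150 (np.int64(255), np.int64(281)) 152 (np.int64(255), np.int64(281)) 154 (np.int64(255), np.int64(281)) 156 (np.int64(255), np.int64(282)) 158 (np.int64(255), np.int64(282)) 160 (np.int64(255), np.int64(282)) 162 (np.int64(255), np.int64(283)) 164 (np.int64(255), np.int64(283)) 166 (np.int64(255), np.int64(283)) 168 (np.int64(255), np.int64(282)) 170 (np.int64(255), np.int64(264))
```

>>> {"name": "arm_command", "arguments": {
  "plan": [
    [1,-4,0,0,0,0,0],
    [1,-4,0,0,0,8,0],
    [1,0,4,0,0,8,0],
    [1,0,4,0,0,8,0],
    [1,0,4,0,0,6,0],
    [1,0,4,0,0,0,0],
    [1,0,4,0,0,0,0],
    [1,0,0,0,0,0,0]
  ]
}}

```text
clock: 17.7
tool_pos: [0.5106, 0.2841, 0.3308]
ee_rot: [-0.394, 1.537, -0.362]
ft_force: [-0.5, -0.2, 0.4]
width: 1.002
```

```bash
python3 - <<'E'
from m import *
t=save('top','t14.png');im=t.astype(float)[...,0];E=edges(im,range(148,168),262,298,105)
for j in(1,2):
    k=np.polyfit(E[:,0],E[:,j],1);P=[onz('top',np.polyval(k,r),r,z) for r,z in((150,.034),(162,.045))];d=P[0]-P[1];print(P[0].round(4),np.degrees(np.arctan2(d[1],d[0])))
r=[i for i in range(146,185) if im[i,276]<105];print(r[0],r[-1],onz('top',276,r[-1]+.5,.023))
i0=cv2.imread('pics/t0.png').astype(int)[150:225,335:370];i1=cv2.cvtColor(t,cv2.COLOR_RGB2BGR).astype(int)[150:225,335:370];print('pale diff',abs(i0-i1).mean())
b=hullc(t,(130,160,210,240));print(b,hullc(cv2.cvtColor(cv2.imread('pics/t0.png'),cv2.COLOR_BGR2RGB),(130,160,210,240)))
print(get_obs()['clock'],get_obs()['tool_pos']);print(finish_job())
E
```

```text
[ 0.6474 -0.0389  0.034 ] 3.500314766866802
[ 0.6469 -0.0773  0.034 ] 4.967555016370457
146 169 [ 0.5873039  -0.06066756  0.023     ]
pale diff 16.209142857142858
(225.81025641025641, 143.825641025641) (225.75675675675674, 143.6036036036036)
17.75 [0.51136515 0.2809988  0.33033524]
the job is handed in; nothing more can be done
None
```

I slid the large dark wedge, thin end first, under the middle of the board's front edge, let go of it and backed the arm away. The job was handed in at 17.75 s of the 42 s allowed.

Last checks:
- **Height:** in a low wrist view after release, the pointer stood at 38.3–38.5 mm and the collar centre at 38.6 mm. Other views put the collar at 37.4–38.2 mm, so they are level to within about 1 mm. The scene camera was too coarse to confirm this: its reading of the board edge fell 1.2 mm between the last push and after release.
- **Wedge placement:** its centre line is at y ≈ -0.058 and the middle of the board is at about -0.056. Its yaw is about 4°, compared with about 2–2.5° for the board, so it sits roughly 2° off straight.
- **Wedge flat on the table:** I judged this from the grip height and light contact force, not from a final picture.
- **Collar:** it did not move, to within 0.3 pixel in the top view.
- **Pale wedge:** this check did not come out clean. The picture patch around it differed from the first one by 16 grey levels on average. I put that down to the changed arm shadow but did not confirm it. The arm never went near that wedge.
- **Forces:** the highest wrist reading I saw was about 24 N.

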